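Latch the caddy: strap over, cam lever down

ROBOT

A 6-joint arm with a two-finger parallel gripper is mounted at the origin on the work surface. World frame = base frame: x ahead of the robot, y to its left, z up, the work surface at z = 0. Lengths are in m, angles in rad, forces in N, time in s.
With the tool pointing down it reaches from about 0.4 to 0.825 m from the base axis. Payload 7 kg.
Tool frame: the origin (TCP) lies on the centre line of the jaws, within the pads' length; the fingertips stand tip_reach ahead of it and the grasp point (between the pads) is the TCP (tip_reach is the distance from the TCP to the fingertips, in m); z points along the fingers, y is the line along which they close (so a half turn about z gives the same grasp; the last joint's range is limited). The gripper opens to 88 mm and grips with 3 to 60 N. Pads are 19 mm wide; open, the fingers measure 130 mm over their backs; the gripper's body (78 mm by 193 mm) begins 47 mm behind the grasp point.
Start: joints at [-0.881, 0.359, 0.012, 0, -1.224, -0.288], TCP at [0.264, -0.621, 0.246] pointing down, gripper open.
Joint ranges: [-3.07, 3.07], [-1.43, 2.12], [-1.02, 1.25], [-3.03, 1.67], [-3.05, -0], [-3.03, 3.03]. Speed limits (rad/s): [2.39, 2.39, 3.01, 3.14, 3.14, 3.14].

INTERFACE

Orientations are given as [roll, pitch, yaw] about the fixed x, y, z axes, in that order (R = Rz(yaw) Ry(pitch) Rx(roll)).
In Python, from station import get_state, grab_frame, calibration, job_done, find_in, mark_of, tip_reach gives the robot as it stands.
- The arm moves only by the shell command python3 -m handwheel 'ROWS' [OPENING] [FORCE]. ROWS is JSON, a list of rows, each an object with "delta_pos": the shift along the world's x, y, z in units of 30 mm (1.0 is 30 mm), a list of three; "dr": the turn, a rotation vector about the world's x, y, z in degrees, a list of three. In form: [{"delta_pos": [tx, ty, tz], "dr": [rx, ry, rz]}, ...]. A call has 1 to 10 rows; each row shifts and turns the commanded pose from where the row before left it; what a row does not reach is not made up. A row lasts 1/10 s, in which the tool goes at most 50 mm and 8.59 degrees, less where a joint would pass 70% of its speed; a pose out of reach is approached as far as the arm can. A call is refused whole if a number of a shift passes 1 or a number of a turn 8.59, either way. A call with a gripper value outside its range is refused whole. OPENING is the closure, from -1 (fully open) to 1 (shut), set as the call begins (- or left out, the last holds). The fingers move at their own pace and stop on an object; FORCE is the grip in N (left out, the last holds). Time passes only in rows, so rows that do not move let the fingers close. It gives the time, the measured TCP pose, the force, the opening and the grip force at its end, in the units of the state.
- get_state(): the state, without advancing time (a new reading comes with each control period).
- grab_frame(name): name is "side" or "top"; returns the picture (400x640x3 uint8, red, green, blue); there is no depth.
- calibration(name): a dict with "fx", "fy", "cx", "cy" (pixels), "extrinsics" (4x4, takes a point from world to camera coordinates). Camera axes: x right, y down, z forward; pixel columns grow to the right and rows downward; lengths in m; the calibration is good to about 2 mm. A picture is of the moment at which its call begins. calibration takes no time and is no camera call.
- job_done(): hands the job in; it is judged then, once.
Trained networks look in the newest picture that a camera, given by its name, has taken for a name from the list of things; names that differ only in an ending like _2 or _b are one class to them, and where a whole thing is asked for, a point or a joint stands for the part that bears it (a point fixed in the world has none). Each returns a list of dicts, best first, with "conf" (0 to 1); they miss things now and then, are a little off and sometimes report something else, mostly with a low value. They report only what shows in the picture. A call takes as long as a camera call.
- find_in(camera, query): "location" ([column, row] in pixels, amid what is visible of it).
- mark_of(camera, query): "location" ([column, row] in pixels: a listed point, or the origin of a listed thing).
The state is a dict: "t": time; "q": joint angles; "qd": joint speeds; "joint_efforts": joint torques, N m; "eef_pos": TCP position; "ee_rot": TCP orientation; "force": force on the tool from outside, world axes, zero at the start; "moment": the same for the moment, N m; "width": finger opening in m; "gripper_force": force on a finger pad.
Only numpy, scipy, OpenCV 4.12 (cv2) and the standard library are available. Lean on these libraries where they do the work, as an engineer would, in place of code of your own. Each camera call takes 0.05 s, during which the arm holds its last target. There are 200 camera calls.

TASK

The caddy on the shed shelf is shut but not latched. Swing its steel strap over until it lies flat across the lid, and only then push the cam lever over and fully down on top of the strap's end, leaving both down. Only push, gently, with the fingertips or the outside of the fingers: grip nothing, do not lift, tip or shove the caddy, leave the pump dispenser, mug, brush and bucket lid where they are, and finish clear of everything.

Things in the scene. Friction and masses are not known exactly. Their poses are not given: they have to be found in the camera images.
- caddy: Loose grey plastic box, 1.5 kg, 170 (x) x 240 (y) x 95 mm high; origin under its centre, z up, x away from the robot at yaw 0. White lid (fixed shut, top 107 mm up) over y = -31 to 113 mm; lower deck (98 mm up) on the -y part. Strap and lever lie at x = 0 and swing in the caddy's y-z plane.
- strap_hinge (a point): Hinge axis of the strap, fixed on the caddy at (0, 115, 113) mm in its frame; the axis runs along the caddy's x. Two small steel ears beside it, 24 mm out either side, reach 121 mm high.
- strap_tip (a point): Middle of the free end of the strap, 155 mm from the strap hinge. The strap is a straight flat bare steel bar 30 mm wide (along the caddy's x) and 4 mm thick, its mid-plane passing through the hinge axis.
- strap (a joint): Strap angle, rad: 0 = flat over the lid, pointing along the caddy's -y (top face 115 mm up; its stop); 1.57 = straight up; starts at 1.8 to 2.2, leaning back over the caddy's +y side. Stop at 2.4. Stiff hinge: stays where it is left, takes about 1 to 2 N at its end to move.
- lever_hinge (a point): Pivot of the cam lever, on the caddy at (0, -58, 126) mm in its frame; the axis runs along the caddy's x. It sits between two upright steel cheeks (outer faces 22 mm either side of x = 0, y = -71 to -49 mm, up to 136 mm high).
- lever_tip (a point): Middle of the free end of the lever, 90 mm from its pivot. The lever is a straight dark steel bar 26 mm wide (along the caddy's x) and 6 mm thick, its mid-plane passing through the pivot.
- lever (a joint): Lever angle, rad: 0 = fully down, level over the strap's end, pointing along the caddy's +y (top face 129 mm up; its stop); 1.57 = straight up; starts at 1.65 to 2.0, leaning to the caddy's -y side, out of the strap's way. Stop at 2.2. Stiff pivot: stays where it is left, takes about 2 to 4 N at its end to move.
- pump: Bystander, loose: white plastic soap pump dispenser, 68 mm across, 178 mm high, spout reaching 50 mm along its own -x; beyond the caddy's -y end. Origin under its centre.
- mug: Bystander, loose: white ceramic mug, 82 mm across, 95 mm high, handle at its +y; beyond the caddy's -y end, on the side away from the robot. Origin under its centre.
- brush: Bystander, loose: blue plastic scrubbing brush, 45 x 150 mm, 78 mm high with its bow handle along its y; behind the caddy as seen from the robot. Origin under its centre.
- bucket_lid: Bystander, loose: round stainless steel bucket lid lying flat, 224 mm across, 36 mm high with its handle; past the caddy's far +y corner. Origin under its centre.

How it is judged:
On the way, in this order (a step that is already met when the one before it is completed fails the run):
1. the strap lies flat over the lid while the cam lever is still up (value of joint strap below 0.08 rad and value of joint lever above 0.9 rad), for 0.1 s.
2. the cam lever is fully down with the strap still flat (value of joint each of lever, strap below 0.08 rad), for 0.1 s.
At the end, for the whole second after the job is handed in: Strap and lever both within 0.08 rad of fully down, the caddy standing level and at rest within 40 mm of where it started, each bystander within 25 mm of where it stood (all of step 2 and angle between caddy's own z axis and vertical below 0.03 rad and distance of caddy from where it was at the start of the episode below 0.04 m and linear speed of caddy below 0.02 m/s and distance of each of pump, mug, brush, bucket_lid from where it was at the start of the episode below 0.025 m); the robot touches nothing.
It fails at once if the cam lever is pushed down before the strap lies over the lid (value of joint lever below 0.9 rad and value of joint strap above 0.3 rad).
It fails at once if the caddy is lifted or tipped (height (world z) of caddy above 0.02 m or angle between caddy's own z axis and vertical above 0.2 rad).
It fails at once if the caddy is shoved along the shelf by more than 40 mm (distance of caddy from where it was at the start of the episode above 0.04 m).
It fails at once if the strap or the lever is gripped or forced (over 36 N between it and the fingers) (contact force between the fingers and strap above 36 N or contact force between the fingers and lever above 36 N).
It fails at once if a bystander is lifted or displaced by more than 25 mm (distance of any of pump, mug, brush, bucket_lid from where it was at the start of the episode above 0.025 m).
It also fails if it takes over 50 s, if anything falls off the work surface, if the arm or the gripper's body presses on something with over 40 N, if the wrist force passes 120 N, or if a joint passes its speed limit or range.

## Working session

There is one attempt and no reset: what is moved stays moved. The work goes in short steps, Python scripts to look and compute and a shell command to move; the robot and the scene stay as the last step left them, time stands still between calls to the robot, and variables do not carry over. Pictures are saved under pics/ and viewed, at most 10 in all, crops included, and the job is handed in when it is done.

```bash
mkdir -p pics; cat > h.py <<'E'
import numpy as np, cv2
from station import *
def P(c):
    k=calibration(c); K=np.array([[k['fx'],0,k['cx']],[0,k['fy'],k['cy']],[0,0,1]]); return K@np.array(k['extrinsics'])[:3]
def tri(a,b):
    X=cv2.triangulatePoints(P('side'),P('top'),np.float64(a).reshape(2,1),np.float64(b).reshape(2,1)); X=(X[:3]/X[3]).ravel()
    return X
def proj(c,X):
    p=P(c)@np.append(X,1); return p[:2]/p[2]
E
python3 - <<'E'
from h import *
for c in('side','top'):
    cv2.imwrite(f'pics/{c}0.png',grab_frame(c)[:,:,::-1])
R={}
for q in ['caddy','strap_hinge','strap_tip','lever_hinge','lever_tip','pump','mug','brush','bucket_lid']:
    r={}
    for c in('side','top'):
        m=mark_of(c,q); 
        if m: r[c]=m[0]['location']; print(q,c,np.round(m[0]['location'],1),round(m[0]['conf'],2))
    if len(r)==2:
        X=tri(r['side'],r['top']); print('   ',X.round(3), (proj('side',X)-r['side']).round(1))
print(tip_reach if not callable(tip_reach) else tip_reach(), get_state())
E
```

```text
caddy side [345.7 235. ] 0.83
caddy top [330.5 232.9] 0.95
    [ 0.502 -0.014 -0.008] [-2.2 -0.6]
strap_hinge side [324.5 228.4] 0.87
strap_hinge top [283.2 228.8] 0.75
    [0.502 0.1   0.116] [1.9 0.5]
strap_tip side [319.6 188.6] 0.6
strap_tip top [253.1 214.5] 0.94
    [0.504 0.148 0.262] [-2.7 -0.7]
lever_hinge side [357.6 181.6] 0.86
lever_hinge top [357.9 230.3] 0.66
    [ 0.497 -0.07   0.122] [-0.2 -0. ]
lever_tip side [366.2 144.3] 0.95
lever_tip top [370.  224.4] 0.64
    [ 0.494 -0.086  0.219] [-1.7 -0.4]
pump side [383.2 188.4] 0.7
pump top [421.8 250.9] 0.55
    [ 0.467 -0.246 -0.021] [1.2 0.3]
mug side [334.8 174.6] 0.85
mug top [410.1 192.3] 0.58
    [ 0.611 -0.215  0.004] [-0.1 -0. ]
brush side [293.8 210.6] 0.7
brush top [341.  177.1] 0.8
    [ 0.653 -0.039 -0.008] [0.3 0.1]
bucket_lid side [223.3 287.5] 0.78
bucket_lid top [225.9 163.1] 0.96
    [0.678 0.257 0.008] [-2.7 -0.8]
0.019 {'t': 1.0, 'q': array([-8.80906561e-01,  3.58578012e-01,  1.18923941e-02, -1.16009774e-05,
       -1.22411386e+00, -2.88105503e-01]), 'qd': array([ 0.00032838, -0.00092093,  0.0004893 ,  0.00027285, -0.00082447,
       -0.00036961]), 'joint_efforts': array([-4.14570350e-04, -5.82391226e+01,  2.93306994e+01,  7.00262949e+00,
        1.25453211e-02, -3.69751649e-05]), 'eef_pos': array([ 0.26394022, -0.62122099,  0.24557006]), 'ee_rot': array([ 3.14158653e+00,  9.56572259e-06, -2.73981233e+00]), 'force': array([-0.13112616,  0.47497519,  0.41661083]), 'moment': array([-0.02292988,  0.02021663,  0.0312955 ]), 'gripper_force': 0.0, 'width': 0.08786152091780434}
```

View pics/side0.png

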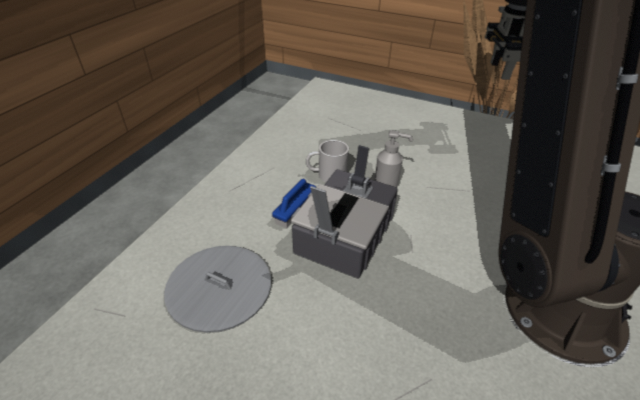

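View pics/top0.png

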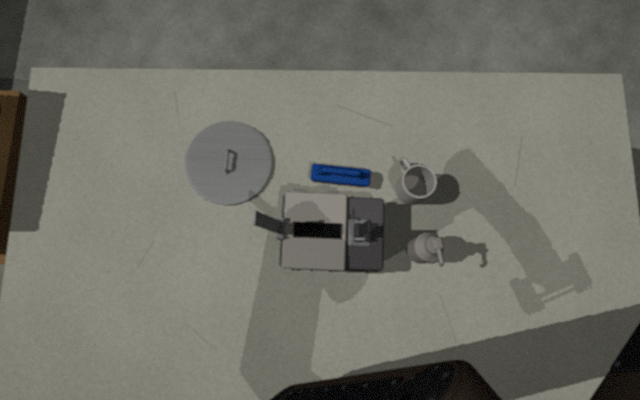

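The side view shows the strap leaning back (tip about 318,190, hinge 325,232) and the lever upright (tip 362,150). The top view shows the caddy nearly square to the table (282-384, 192-270), with the strap tip at about (258,220) and the lever at about (368,228). These agree with the networks: strap about 1.89 rad, lever about 1.73 rad, yaw about -0.03. I'll close the fingers, turn the wide body side along x, and go over to the strap's +y side.

```bash
python3 -m handwheel '[{"delta_pos":[0.78,0.9,0.34],"dr":[0,0,6.5]},{"delta_pos":[0.78,0.9,0.34],"dr":[0,0,6.5]},{"delta_pos":[0.78,0.9,0.34],"dr":[0,0,6.5]},{"delta_pos":[0.78,0.9,0.34],"dr":[0,0,6.5]},{"delta_pos":[0.78,0.9,0.34],"dr":[0,0,6.5]},{"delta_pos":[0.78,0.9,0.34],"dr":[0,0,6.5]},{"delta_pos":[0.78,0.9,0.34],"dr":[0,0,6.5]},{"delta_pos":[0.78,0.9,0.34],"dr":[0,0,6.5]},{"delta_pos":[0.78,0.9,0.34],"dr":[0,0,6.5]},{"delta_pos":[0.78,0.9,0.34],"dr":[0,0,6.5]}]' 1
```

```text
t: 2.0
eef_pos: [0.4987, -0.35, 0.3482]
ee_rot: [-3.141, -0.0, -1.601]
force: [0.6, -0.8, 0.2]
width: 0.0131
gripper_force: 0.0
```

```bash
python3 -m handwheel '[{"delta_pos":[0,1,0],"dr":[0,0,0]},{"delta_pos":[0,1,0],"dr":[0,0,0]},{"delta_pos":[0,1,0],"dr":[0,0,0]},{"delta_pos":[0,1,0],"dr":[0,0,0]},{"delta_pos":[0,1,0],"dr":[0,0,0]},{"delta_pos":[0,1,0],"dr":[0,0,0]},{"delta_pos":[0,1,0],"dr":[0,0,0]},{"delta_pos":[0,1,0],"dr":[0,0,0]},{"delta_pos":[0,1,0],"dr":[0,0,0]},{"delta_pos":[0,1,0],"dr":[0,0,0]}]' && python3 -m handwheel '[{"delta_pos":[0,1,0],"dr":[0,0,0]},{"delta_pos":[0,1,0],"dr":[0,0,0]},{"delta_pos":[0,1,0],"dr":[0,0,0]},{"delta_pos":[0,1,0],"dr":[0,0,0]},{"delta_pos":[0,1,0],"dr":[0,0,0]},{"delta_pos":[0,1,0],"dr":[0,0,0]},{"delta_pos":[0,1,0],"dr":[0,0,0]},{"delta_pos":[0,1,0],"dr":[0,0,0]},{"delta_pos":[0,1,0],"dr":[0,0,0]},{"delta_pos":[0,0,0],"dr":[0,0,0]}]'
python3 - <<'E'
from h import *
for c in('side','top'): cv2.imwrite(f'pics/{c}1.png',grab_frame(c)[:,:,::-1])
R={}
for k in range(2):
  for q in ['strap_hinge','strap_tip','lever_hinge','lever_tip']:
    r={}
    for c in('side','top'):
        m=mark_of(c,q)
        if m: r[c]=m[0]['location']; print(q,c,round(m[0]['conf'],2))
    if len(r)==2: print('   ',tri(r['side'],r['top']).round(3))
  for c in('side','top'):grab_frame(c)
s=get_state();print(s['t'],s['eef_pos'],s['width'])
E
```

```text
t: 3.0
eef_pos: [0.4977, -0.05, 0.3478]
ee_rot: [-3.141, 0.0, -1.605]
force: [0.4, 1.1, 0.4]
width: 0.0006
gripper_force: 0.0
t: 4.0
eef_pos: [0.4979, 0.2215, 0.3471]
ee_rot: [3.141, 0.0, -1.603]
force: [-0.6, -1.0, -0.7]
width: 0.0004
gripper_force: 0.0
strap_hinge side 0.73
strap_hinge top 0.78
    [0.503 0.099 0.11 ]
strap_tip side 0.65
strap_tip top 0.58
    [0.504 0.152 0.267]
lever_hinge side 0.94
lever_hinge top 0.65
    [ 0.498 -0.071  0.122]
lever_tip side 0.89
lever_tip top 0.54
    [ 0.494 -0.086  0.22 ]
strap_hinge side 0.58
strap_hinge top 0.72
    [0.502 0.098 0.11 ]
strap_tip side 0.57
strap_tip top 0.93
    [0.504 0.15  0.266]
lever_hinge side 0.92
lever_hinge top 0.89
    [ 0.496 -0.072  0.121]
lever_tip side 0.84
lever_tip top 0.79
    [ 0.493 -0.082  0.223]
5.1 [0.49793535 0.21879501 0.34754347] 0.0005867180415804325
```

View pics/side1.png

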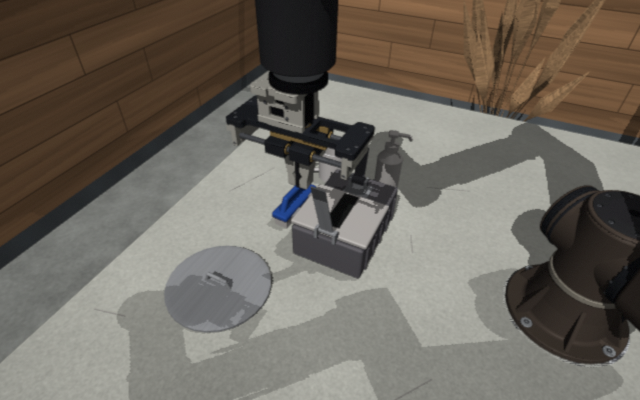

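```bash
python3 - <<'E'
from h import *
for X in ([.498,.219,.347],[.498,.219,.328],[.498,.1,.11],[0.498,-.05,.347],[.498,.1,.347]): print(X,proj('side',X),proj('top',X))
E
```

```text
[0.498, 0.219, 0.347] [301.06500236 172.44761368] [207.26988942 211.43940847]
[0.498, 0.219, 0.328] [301.2753454  182.28878989] [209.65457444 213.20701669]
[0.498, 0.1, 0.11] [328.13093458 231.31487457] [283.01418521 229.58967727]
[0.498, -0.05, 0.347] [361.94704602  97.44308205] [358.56297542 213.19689139]
[0.498, 0.1, 0.347] [332.00282129 134.33331135] [274.20288872 212.21692981]
```

View pics/top1.png

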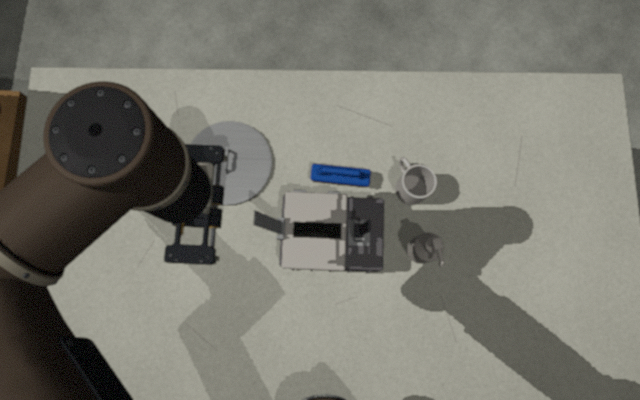

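The side view puts the fingertips near (300,182) and the top view near (209,213), both on the strap's +y side, which matches the calibration. I'll lower and start the push.

```bash
python3 -m handwheel '[{"delta_pos":[0.17,0,-1],"dr":[0,0,0]},{"delta_pos":[0,0,-1],"dr":[0,0,0]},{"delta_pos":[0,0,-0.9],"dr":[0,0,0]},{"delta_pos":[0,-0.8,0],"dr":[0,0,0]},{"delta_pos":[0,-0.8,0],"dr":[0,0,0]},{"delta_pos":[0,-0.4,0],"dr":[0,0,0]},{"delta_pos":[0,-0.4,0],"dr":[0,0,0]},{"delta_pos":[0,-0.4,0],"dr":[0,0,0]},{"delta_pos":[0,-0.4,0],"dr":[0,0,0]},{"delta_pos":[0,-0.4,0],"dr":[0,0,0]}]'
```

```text
t: 6.1
eef_pos: [0.5031, 0.1101, 0.2607]
ee_rot: [-3.141, 0.0, -1.605]
force: [-0.7, 1.2, -0.1]
width: 0.0002
gripper_force: 0.5
```

```bash
python3 -m handwheel '[{"delta_pos":[0,-0.34,-0.1],"dr":[0,0,0]},{"delta_pos":[0,-0.34,-0.1],"dr":[0,0,0]},{"delta_pos":[0,-0.34,-0.14],"dr":[0,0,0]},{"delta_pos":[0,-0.34,-0.16],"dr":[0,0,0]},{"delta_pos":[0,-0.34,-0.3],"dr":[0,0,0]},{"delta_pos":[0,-0.34,-0.32],"dr":[0,0,0]},{"delta_pos":[0,-0.34,-0.32],"dr":[0,0,0]}]'
python3 - <<'E'
from h import *
for c in('side','top'): cv2.imwrite(f'pics/{c}2.png',grab_frame(c)[:,:,::-1])
for q in ['strap_tip','lever_hinge','lever_tip','strap_hinge']:
    r={}
    for c in('side','top'):
        m=mark_of(c,q)
        if m: r[c]=m[0]['location']; print(q,c,m[0])
    if len(r)==2: print('   ',tri(r['side'],r['top']).round(3))
E
```

```text
t: 6.8
eef_pos: [0.5028, 0.0384, 0.2163]
ee_rot: [3.141, -0.0, -1.605]
force: [0.1, -0.1, 1.6]
width: 0.0006
gripper_force: 0.5
strap_tip side {'location': [349.8, 160.9], 'conf': 0.66}
lever_hinge side {'location': [360.0, 179.7], 'conf': 0.96}
lever_hinge top {'location': [357.3, 231.0], 'conf': 0.69}
    [ 0.492 -0.068  0.131]
lever_tip side {'location': [366.8, 145.3], 'conf': 0.69}
lever_tip top {'location': [368.1, 224.9], 'conf': 0.66}
    [ 0.492 -0.082  0.219]
strap_hinge side {'location': [327.5, 231.4], 'conf': 0.95}
strap_hinge top {'location': [283.3, 229.5], 'conf': 0.9}
    [0.499 0.1   0.109]
```

View pics/side2.png

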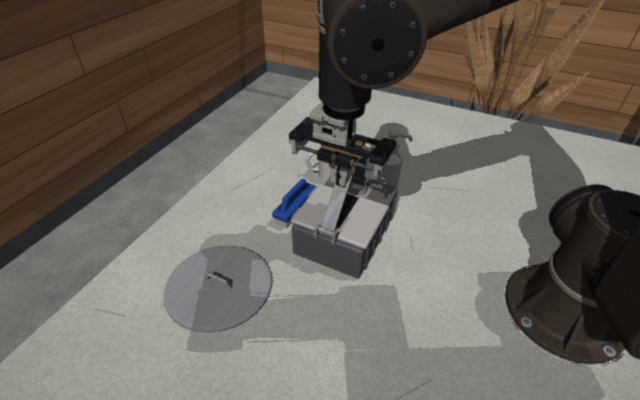

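The strap now runs from the hinge (326,235) to about (347,183) under the fingertip, past vertical. The lever and caddy haven't moved. Pressing on down.

```bash
python3 -m handwheel '[{"delta_pos":[0,-0.18,-0.38],"dr":[0,0,0]},{"delta_pos":[0,-0.18,-0.38],"dr":[0,0,0]},{"delta_pos":[0,-0.18,-0.38],"dr":[0,0,0]},{"delta_pos":[0,-0.08,-0.4],"dr":[0,0,0]},{"delta_pos":[0,-0.08,-0.4],"dr":[0,0,0]},{"delta_pos":[0,0,-0.3],"dr":[0,0,0]},{"delta_pos":[0,0,-0.25],"dr":[0,0,0]},{"delta_pos":[0,0,-0.15],"dr":[0,0,0]},{"delta_pos":[0,0,0],"dr":[0,0,0]}]'
```

```text
t: 8.2
eef_pos: [0.5028, 0.0184, 0.1375]
ee_rot: [3.141, -0.0, -1.605]
force: [0.4, 0.2, 1.3]
width: 0.0004
gripper_force: 0.0
```

```bash
python3 -m handwheel '[{"delta_pos":[0,0,-0.07],"dr":[0,0,0]},{"delta_pos":[0,0,-0.03],"dr":[0,0,0]},{"delta_pos":[0,0,0],"dr":[0,0,0]}]'; python3 -m handwheel '[{"delta_pos":[0,0,-0.04],"dr":[0,0,0]},{"delta_pos":[0,0,0],"dr":[0,0,0]}]'
```

```text
t: 8.5
eef_pos: [0.5032, 0.0185, 0.1354]
ee_rot: [-3.141, 0.0, -1.605]
force: [-0.0, -0.1, 0.1]
width: 0.0006
gripper_force: 0.0
t: 8.7
eef_pos: [0.5032, 0.0185, 0.1343]
ee_rot: [-3.141, 0.0, -1.605]
force: [-0.1, 0.8, 3.2]
width: 0.0009
gripper_force: 1.2
```

```bash
python3 -m handwheel '[{"delta_pos":[0,0,-0.04],"dr":[0,0,0]},{"delta_pos":[0,0,0],"dr":[0,0,0]}]'; python3 -m handwheel '[{"delta_pos":[0,0,-0.04],"dr":[0,0,0]},{"delta_pos":[0,0,0],"dr":[0,0,0]}]'
```

```text
t: 8.9
eef_pos: [0.5033, 0.0185, 0.1341]
ee_rot: [-3.141, 0.0, -1.605]
force: [-4.7, 1.4, 13.2]
width: 0.0004
gripper_force: 6.8
t: 9.1
eef_pos: [0.5034, 0.0185, 0.1339]
ee_rot: [-3.14, 0.0, -1.604]
force: [-10.3, 1.5, 24.6]
width: 0.0002
gripper_force: 11.9
```

The strap is hard on its stop (25 N at 0.5 mm of travel), so it is flat. Now up and over the lever to its -y side.

```bash
python3 -m handwheel '[{"delta_pos":[0,0,0.3],"dr":[0,0,0]},{"delta_pos":[0,0,1],"dr":[0,0,0]},{"delta_pos":[0,0,1],"dr":[0,0,0]},{"delta_pos":[0,0,1],"dr":[0,0,0]},{"delta_pos":[0,0,1],"dr":[0,0,0]},{"delta_pos":[0,0,1],"dr":[0,0,0]},{"delta_pos":[-0.2,-1,0.2],"dr":[0,0,0]},{"delta_pos":[0,-1,0],"dr":[0,0,0]},{"delta_pos":[0,-1,0],"dr":[0,0,0]},{"delta_pos":[0,-1,0],"dr":[0,0,0]}]' && python3 -m handwheel '[{"delta_pos":[0,-1,0],"dr":[0,0,0]},{"delta_pos":[0,-0.6,0],"dr":[0,0,0]},{"delta_pos":[0,0,0],"dr":[0,0,0]}]'
python3 - <<'E'
from h import *
for c in('side','top'): cv2.imwrite(f'pics/{c}3.png',grab_frame(c)[:,:,::-1])
for q in ['strap_tip','lever_hinge','lever_tip','strap_hinge','pump']:
    r={}
    for c in('side','top'):
        m=mark_of(c,q)
        if m: r[c]=m[0]['location']; print(q,c,m[0])
    if len(r)==2: print('   ',tri(r['side'],r['top']).round(3))
E
```

```text
t: 10.1
eef_pos: [0.4968, -0.1026, 0.2967]
ee_rot: [-3.141, 0.0, -1.605]
force: [0.9, -1.0, 0.4]
width: 0.0006
gripper_force: 0.0
t: 10.4
eef_pos: [0.4967, -0.1514, 0.2962]
ee_rot: [3.141, -0.0, -1.608]
force: [-0.8, 0.2, 0.3]
width: 0.0004
gripper_force: 0.0
lever_hinge side {'location': [356.1, 180.6], 'conf': 0.88}
lever_hinge top {'location': [358.6, 230.2], 'conf': 0.88}
    [ 0.498 -0.071  0.123]
lever_tip side {'location': [363.1, 143.1], 'conf': 0.86}
lever_tip top {'location': [369.0, 225.1], 'conf': 0.79}
    [ 0.495 -0.083  0.222]
strap_hinge side {'location': [323.9, 231.9], 'conf': 0.66}
pump side {'location': [382.7, 187.8], 'conf': 0.75}
pump top {'location': [417.9, 250.4], 'conf': 0.58}
    [ 0.467 -0.233 -0.009]
```

View pics/side3.png

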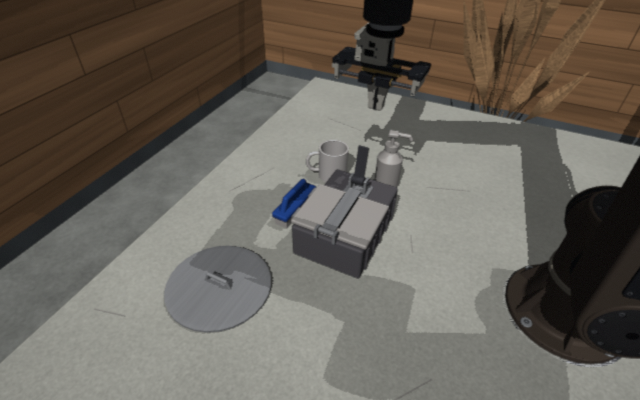

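The strap lies flat along the lid (323,232 to 355,192), the lever is still up at (362,150), and the finger (376,105) is on its -y side, clear of the pump. Next I lower and touch the lever near its end.

```bash
python3 -m handwheel '[{"delta_pos":[0,0,-1],"dr":[0,0,0]},{"delta_pos":[0,0,-1],"dr":[0,0,0]},{"delta_pos":[0,0,-0.37],"dr":[0,0,0]},{"delta_pos":[0,0.8,0],"dr":[0,0,0]},{"delta_pos":[0,0.57,0],"dr":[0,0,0]},{"delta_pos":[0,0.28,0],"dr":[0,0,0]},{"delta_pos":[0,0.28,0],"dr":[0,0,0]},{"delta_pos":[0,0.28,0],"dr":[0,0,0]}]'
```

```text
t: 11.8
eef_pos: [0.4976, -0.0833, 0.2262]
ee_rot: [-3.14, -0.001, -1.605]
force: [0.9, -2.6, 2.4]
width: 0.0006
gripper_force: 1.3
```

```bash
python3 -m handwheel '[{"delta_pos":[0,0.26,-0.04],"dr":[0,0,0]},{"delta_pos":[0,0.26,-0.06],"dr":[0,0,0]},{"delta_pos":[0,0.26,-0.08],"dr":[0,0,0]},{"delta_pos":[0,0.26,-0.1],"dr":[0,0,0]},{"delta_pos":[0,0.26,-0.14],"dr":[0,0,0]},{"delta_pos":[0,0.22,-0.22],"dr":[0,0,0]},{"delta_pos":[0,0.22,-0.24],"dr":[0,0,0]},{"delta_pos":[0,0.22,-0.25],"dr":[0,0,0]},{"delta_pos":[0,0.22,-0.25],"dr":[0,0,0]}]'
python3 - <<'E'
from h import *
for c in('side','top'): cv2.imwrite(f'pics/{c}4.png',grab_frame(c)[:,:,::-1])
for q in ['lever_hinge','strap_hinge']:
    r={c:mark_of(c,q) for c in('side','top')}
    if all(r.values()): print(q,tri(r['side'][0]['location'],r['top'][0]['location']).round(3))
E
```

```text
t: 12.7
eef_pos: [0.497, -0.0175, 0.1832]
ee_rot: [3.141, -0.0, -1.605]
force: [0.3, -3.2, 1.7]
width: 0.0002
gripper_force: 1.5
lever_hinge [ 0.494 -0.073  0.125]
strap_hinge [ 0.677 -0.3   -0.34 ]
```

View pics/side4.png

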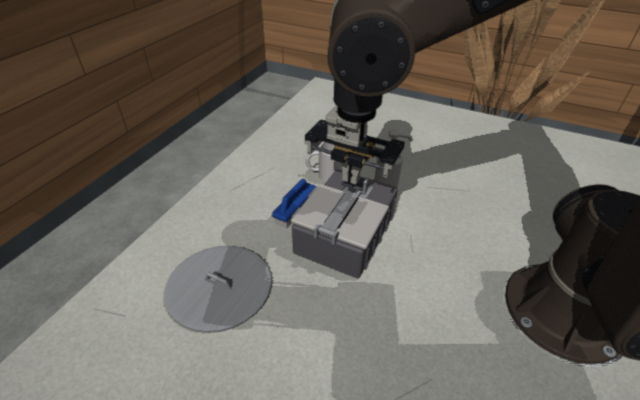

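The finger at (352,180) is bringing the lever down in line. The strap is still flat (325,232 to 350,192) and the caddy is where it was. Now the last of the push, down.

```bash
python3 -m handwheel '[{"delta_pos":[0,0.06,-0.25],"dr":[0,0,0]},{"delta_pos":[0,0.06,-0.25],"dr":[0,0,0]},{"delta_pos":[0,0,-0.25],"dr":[0,0,0]},{"delta_pos":[0,0,-0.22],"dr":[0,0,0]},{"delta_pos":[0,0,-0.1],"dr":[0,0,0]},{"delta_pos":[0,0,0],"dr":[0,0,0]}]'; python3 -m handwheel '[{"delta_pos":[0,0,-0.05],"dr":[0,0,0]},{"delta_pos":[0,0,0],"dr":[0,0,0]}]'
```

```text
t: 13.6
eef_pos: [0.4965, -0.0146, 0.1512]
ee_rot: [3.14, -0.001, -1.605]
force: [-0.1, 0.6, 0.7]
width: 0.0006
gripper_force: 0.0
t: 13.8
eef_pos: [0.4966, -0.0146, 0.1502]
ee_rot: [3.141, -0.0, -1.606]
force: [0.1, 0.0, -0.7]
width: 0.0003
gripper_force: 0.0
```

```bash
python3 -m handwheel '[{"delta_pos":[0,0,-0.06],"dr":[0,0,0]},{"delta_pos":[0,0,0],"dr":[0,0,0]}]'; python3 -m handwheel '[{"delta_pos":[0,0,-0.03],"dr":[0,0,0]},{"delta_pos":[0,0,0],"dr":[0,0,0]}]'
```

```text
t: 14.0
eef_pos: [0.4968, -0.0145, 0.1485]
ee_rot: [3.141, -0.0, -1.605]
force: [0.1, 0.3, -0.5]
width: 0.0005
gripper_force: 0.0
t: 14.2
eef_pos: [0.497, -0.0144, 0.1482]
ee_rot: [-3.142, -0.0, -1.605]
force: [-1.9, -0.1, 5.8]
width: 0.0001
gripper_force: 2.9
```

```bash
python3 -m handwheel '[{"delta_pos":[0,0,-0.04],"dr":[0,0,0]},{"delta_pos":[0,0,0],"dr":[0,0,0]}]'
```

```text
t: 14.4
eef_pos: [0.4971, -0.0144, 0.1479]
ee_rot: [-3.141, -0.0, -1.605]
force: [-7.0, 1.7, 15.3]
width: 0.0005
gripper_force: 7.6
```

The lever is on its stop (z as predicted, force rising). I'll retreat and check.

```bash
python3 -m handwheel '[{"delta_pos":[0,0,0.4],"dr":[0,0,0]},{"delta_pos":[0,0,1],"dr":[0,0,0]},{"delta_pos":[0,0,1],"dr":[0,0,0]},{"delta_pos":[0,0,1],"dr":[0,0,0]},{"delta_pos":[0,0,1],"dr":[0,0,0]},{"delta_pos":[0,0,1],"dr":[0,0,0]},{"delta_pos":[0,-1,1],"dr":[0,0,0]},{"delta_pos":[0,-1,0],"dr":[0,0,0]},{"delta_pos":[0,-1,0],"dr":[0,0,0]},{"delta_pos":[0,-1,0],"dr":[0,0,0]}]' && python3 -m handwheel '[{"delta_pos":[0,-1,0],"dr":[0,0,0]},{"delta_pos":[0,-1,0],"dr":[0,0,0]},{"delta_pos":[0,-1,0],"dr":[0,0,0]},{"delta_pos":[0,-1,0],"dr":[0,0,0]},{"delta_pos":[0,-1,0],"dr":[0,0,0]},{"delta_pos":[0,0,0],"dr":[0,0,0]},{"delta_pos":[0,0,0],"dr":[0,0,0]}]'
python3 - <<'E'
from h import *
I=[grab_frame(c)[:,:,::-1] for c in('side','top')]
z=lambda a:cv2.resize(a,None,fx=3,fy=3,interpolation=cv2.INTER_CUBIC)
cv2.imwrite('pics/end.png',np.hstack([z(I[0][130:290,270:400]),z(I[1][150:310,265:395])]))
for q in ['caddy','lever_tip','lever_hinge','strap_hinge','pump','mug','brush','bucket_lid']:
    r={c:mark_of(c,q) for c in('side','top')}
    if all(r.values()): print(q,tri(r['side'][0]['location'],r['top'][0]['location']).round(3))
E
```

```text
t: 15.4
eef_pos: [0.4969, -0.1354, 0.3393]
ee_rot: [-3.14, 0.0, -1.605]
force: [-0.4, 0.3, -0.2]
width: 0.0002
gripper_force: 0.0
t: 16.1
eef_pos: [0.4968, -0.2849, 0.3384]
ee_rot: [3.141, 0.0, -1.607]
force: [-0.1, 0.9, 0.0]
width: 0.0002
gripper_force: 0.0
caddy [ 0.506 -0.015 -0.014]
lever_tip [0.491 0.017 0.131]
lever_hinge [ 0.497 -0.076  0.121]
strap_hinge [0.502 0.104 0.115]
brush [ 0.646 -0.036  0.004]
bucket_lid [0.677 0.261 0.013]
```

View pics/end.png

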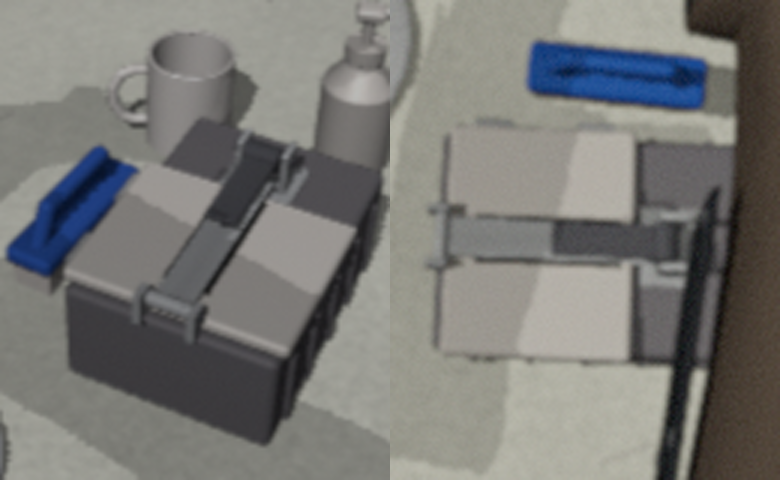

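Both crops show the strap flat along the lid and the lever level on its end (crop 180,290 to 265,150). The caddy is in place, and the mug, pump and brush show no movement. The arm is clear.

```bash
python3 -c "
from station import job_done
print(job_done())"
```

```text
the job is handed in; nothing more can be done
None
```

I pushed the strap flat first, then the cam lever fully down on its end, and handed the job in with the arm clear; the last camera check showed both down and the caddy and bystanders in place, but the hand-in returned no verdict.

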